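Find the socket that fits the flange nut and start tightening it

TASK

Find the socket on the red rail that fits the brass nut on the nearer blue flange unit: try them on it one by one from the smallest up, and stand each one that stops on top of the nut back upright over a peg of the rail before you take the next. Push the first one that goes on fully home, then with it turn the nut an eighth of a turn clockwise, and finish still gripping that socket, fully home on the nut. Leave the farther unit and the other things on the bench alone.

Things in the scene. Friction and masses are not known exactly. Their poses are not given: they have to be found in the camera images.
- socket_s (a point): the smallest of three loose dark steel sockets standing mouth down on the red rail: round body 30 mm across, 46 mm tall, with a bright 18 mm square adapter, 40 mm tall, fixed in its top. This point is the adapter's middle (where to grip), 66 mm above the mouth, 20 mm below the top; x and y are square to the adapter's flats. Hexagon bore 19.6 mm across flats, 28 mm deep; two of its flats face +x and -x.
- socket_m (a point): the middle one of three loose dark steel sockets standing mouth down on the red rail: round body 37 mm across, 46 mm tall, with a bright 18 mm square adapter, 40 mm tall, fixed in its top. This point is the adapter's middle (where to grip), 66 mm above the mouth, 20 mm below the top; x and y are square to the adapter's flats. Hexagon bore 25.6 mm across flats, 28 mm deep; two of its flats face +x and -x.
- socket_l (a point): the largest of three loose dark steel sockets standing mouth down on the red rail: round body 44 mm across, 46 mm tall, with a bright 18 mm square adapter, 40 mm tall, fixed in its top. This point is the adapter's middle (where to grip), 66 mm above the mouth, 20 mm below the top; x and y are square to the adapter's flats. Hexagon bore 31.6 mm across flats, 28 mm deep; two of its flats face +x and -x.
- sock_s: the same smallest socket, about 160 g; origin at the centre of its mouth (underside), z up, axes parallel to those of its adapter
- sock_m: the same middle socket, about 220 g; origin at the centre of its mouth (underside), z up, axes parallel to those of its adapter
- sock_l: the same largest socket, about 280 g; origin at the centre of its mouth (underside), z up, axes parallel to those of its adapter
- unit_a: blue flange unit of nut_a, fixed, origin under its centre. A tall wooden tool crate stands behind. The nut rests on a flat steel washer 52 mm across, its top 35 mm above the worktop; a 16 mm stud stands 6 mm above the nut. The fitting socket, its bore lined up with the hexagon within about 10 degrees, slides down until its mouth rests on the washer; a smaller one stops 18 mm higher, on the nut.
- unit_b: blue flange unit of nut_b, fixed, origin under its centre. A tall wooden tool crate stands behind. The nut rests on a flat steel washer 52 mm across, its top 35 mm above the worktop; a 16 mm stud stands 6 mm above the nut. The fitting socket, its bore lined up with the hexagon within about 10 degrees, slides down until its mouth rests on the washer; a smaller one stops 18 mm higher, on the nut.
- nut_a (a point): centre, half-way up, of the brass hex nut of a blue flange unit (120 mm across, fixed). Two units, one nearer the robot, one farther off by the tool crate, in either order. One nut is 24 mm across flats, the other 30; which is not told. 18 mm high, top chamfered; its underside lies 9 mm below this point. Two opposite flats face x and -x of this frame, which turns with the nut.
- nut_b (a point): centre, half-way up, of the brass hex nut of a blue flange unit (120 mm across, fixed). Two units, one nearer the robot, one farther off by the tool crate, in either order. One nut is 24 mm across flats, the other 30; which is not told. 18 mm high, top chamfered; its underside lies 9 mm below this point. Two opposite flats face x and -x of this frame, which turns with the nut.
- turn_a (a joint): angle (rad) turned by the nut of nut_a, 0 at the start, growing clockwise seen from above; stiff to turn (about 0.25 N m), stays where left; does not turn anticlockwise past 0.
- turn_b (a joint): angle (rad) turned by the nut of nut_b, 0 at the start, growing clockwise seen from above; stiff to turn (about 0.25 N m), stays where left; does not turn anticlockwise past 0.
- rail: red socket rail fixed on the worktop, 56 x 270 mm, 12 mm thick, origin at the centre of its underside, long along its y. Three round-topped steel pegs 11 mm across at y = -85, 0 and +85 mm stand 20 mm above its top. A socket starts over each peg, in any order, its mouth on the rail's top, the adapter's middle 78 mm above the worktop.
- jar (a point): orange jar with white cap, 51 mm across, 65 mm tall; this point is its centre, half-way up (33 mm above the worktop). To be left alone.
- cup (a point): small pale plastic cup, 48 mm across, 29 mm tall; this point is its centre, half-way up (15 mm above the worktop). To be left alone.
- vblock (a point): grey steel V-block, 40 x 44 x 30 mm; this point is its centre, half-way up (15 mm above the worktop). To be left alone.
- tape (a point): roll of black tape lying flat, 69 mm across, 19 mm tall; this point is its centre, half-way up (10 mm above the worktop). To be left alone.

How it is judged (in metres and radians):
On the way, in this order (a step that is already met when the one before it is completed fails the run):
1. the smallest socket has been tried: lowered on to the nearer nut, where it stops on the nut's top (((z of socket_s in the frame of nut_a between 0.065 and 0.08 m and horizontal distance between socket_s and nut_a below 0.008 m and contact force between sock_s and unit_a above 1 N and world y of nut_a above -0.3 m) or (z of socket_s in the frame of nut_b between 0.065 and 0.08 m and horizontal distance between socket_s and nut_b below 0.008 m and contact force between sock_s and unit_b above 1 N and world y of nut_b above -0.3 m))), for 0.05 s.
2. the smallest socket stands on the rail again and, if the nearer nut is too big for the middle socket too, the middle socket has been tried on it (((z of socket_s in the frame of rail between 0.072 and 0.084 m and x of socket_s in the frame of rail between -0.03 and 0.03 m and y of socket_s in the frame of rail between -0.135 and 0.135 m and angle between socket_s's own z axis and vertical below 0.12 rad and world y of nut_a above -0.3 m) or (z of socket_s in the frame of rail between 0.072 and 0.084 m and x of socket_s in the frame of rail between -0.03 and 0.03 m and y of socket_s in the frame of rail between -0.135 and 0.135 m and angle between socket_s's own z axis and vertical below 0.12 rad and z of socket_m in the frame of nut_b between 0.065 and 0.08 m and horizontal distance between socket_m and nut_b below 0.008 m and contact force between sock_m and unit_b above 1 N and world y of nut_b above -0.3 m))), for 0.05 s.
3. the socket that fits is fully home on the nearer nut, the nut not yet turned more than 0.3 rad (((z of socket_m in the frame of nut_a below 0.0605 m and horizontal distance between socket_m and nut_a below 0.005 m and angle between socket_m's own z axis and vertical below 0.1 rad and world y of nut_a above -0.3 m and value of joint turn_a below 0.3 rad) or (z of socket_l in the frame of nut_b below 0.0605 m and horizontal distance between socket_l and nut_b below 0.005 m and angle between socket_l's own z axis and vertical below 0.1 rad and world y of nut_b above -0.3 m and value of joint turn_b below 0.3 rad))), for 0.1 s.
At the end, for the whole second after the job is handed in: The socket that fits is gripped by the fingers and fully home on the nearer nut (mouth within about 3 mm of the washer, upright to 0.1 rad), that nut stands turned clockwise by 0.5 to 1.1 rad and at rest, the other unit's nut is unturned, and the other two sockets stand upright on the red rail (((z of socket_m in the frame of nut_a below 0.0605 m and horizontal distance between socket_m and nut_a below 0.005 m and angle between socket_m's own z axis and vertical below 0.1 rad and value of joint turn_a between 0.5 and 1.1 rad and value of joint turn_b below 0.1 rad and velocity of joint turn_a below 0.1 rad/s and contact force between the fingers and sock_m above 2 N and z of socket_s in the frame of rail between 0.072 and 0.084 m and x of socket_s in the frame of rail between -0.03 and 0.03 m and y of socket_s in the frame of rail between -0.135 and 0.135 m and angle between each of socket_s, socket_l's own z axis and vertical below 0.12 rad and z of socket_l in the frame of rail between 0.072 and 0.084 m and x of socket_l in the frame of rail between -0.03 and 0.03 m and y of socket_l in the frame of rail between -0.135 and 0.135 m) or (z of socket_l in the frame of nut_b below 0.0605 m and horizontal distance between socket_l and nut_b below 0.005 m and angle between socket_l's own z axis and vertical below 0.1 rad and value of joint turn_b between 0.5 and 1.1 rad and value of joint turn_a below 0.1 rad and velocity of joint turn_b below 0.1 rad/s and contact force between the fingers and sock_l above 2 N and z of socket_s in the frame of rail between 0.072 and 0.084 m and x of socket_s in the frame of rail between -0.03 and 0.03 m and y of socket_s in the frame of rail between -0.135 and 0.135 m and angle between each of socket_s, socket_m's own z axis and vertical below 0.12 rad and z of socket_m in the frame of rail between 0.072 and 0.084 m and x of socket_m in the frame of rail between -0.03 and 0.03 m and y of socket_m in the frame of rail between -0.135 and 0.135 m))); the arm keeps its last pose, push and grip.
It fails at once if a bystander (jar, cup, V-block or tape) is moved more than 20 mm (distance of any of jar, cup, vblock, tape from where it was at the start of the episode above 0.02 m).
It also fails if it takes over 72 s, if anything falls off the work surface, if the arm or the gripper's body presses on something with over 40 N, if the wrist force passes 120 N, or if a joint passes its speed limit or range.

ROBOT

A 6-joint arm with a two-finger parallel gripper is mounted at the origin on a cart in front of the work surface, level with it; the furniture and walls round the work are solid. World frame = base frame: x ahead of the robot, y to its left, z up, the work surface at z = 0. Lengths are in m, angles in degrees, forces in N, time in s.
With the tool pointing down it reaches from about 0.375 to 0.75 m from the base axis. Payload 9 kg.
Tool frame: the origin (TCP) lies where the fingers leave the gripper's body, on its centre line; the fingertips stand 73 mm ahead of it and the grasp point (between the pads) lies 54 mm ahead of it (robot.tip_reach is the distance from the TCP to the fingertips, in m); z points along the fingers, y is the line along which they close (so a half turn about z gives the same grasp; the last joint's range is limited). The gripper opens to 85 mm and grips with 20 to 120 N. Pads are 22 mm wide; open, the fingers measure 114 mm over their backs; the gripper's body (76 mm by 85 mm) begins 54 mm behind the grasp point. The pads swing forward as they close: fully open they stand 13 mm farther back than shut.
Start: joints at [-88.161, 5.964, 5.575, 89.605, 0, 77.527], TCP at [0.148, -0.581, 0.304] pointing down, gripper open.
Joint ranges: [-171.21, 171.21], [-48.23, 106.86], [-62.78, 66.21], [-105.2, 120.99], [-86.42, 89.51], [-180, 180]. Speed limits (degrees/s): [127.2, 127.2, 147.25, 180, 180, 180].

INTERFACE

Orientations are given as [roll, pitch, yaw] about the fixed x, y, z axes, in that order (R = Rz(yaw) Ry(pitch) Rx(roll)).
In Python, from plant import robot gives the robot as it stands. Calls block until the motion is done:
- robot.move_pose(position, orientation): joint-space move of the TCP to a pose.
- robot.line_to(position, vel=0.15, rotation=None, guard=None): straight line of the TCP; rotation=None keeps the orientation; vel is the mean speed in m/s. With guard (N) it stops when the force on the tool has changed by that much, and returns True; else False.
- robot.goto_joints(angles): joint-space move.
- robot.set_gripper(opening): finger opening in m; the grip force is fixed at half the most; returns when the fingers have stopped.
- robot.pause(seconds).
- robot.ik(position, orientation): joint angles nearest the present ones, or None.
- robot.observe(): the state.
- robot.grab_frame(name): name is "side" or "top" or "wrist"; returns the picture (400x640x3 uint8, blue, green, red); there is no depth.
- robot.get_calibration(name): a dict with "vertical_fov" (degrees; the focal length in pixels is half the picture's height over the tangent of half this angle, whatever the lens; pixels are square), "cx", "cy" (the principal point, pixels), "k1" (the pictures are not rectified: a ray, as slopes to the right and down, at radius r is drawn at 1 + k1 r^2 times it, then the intrinsics apply), "rvec" (rotation vector, rad) and "tvec" (3), from world to camera coordinates, as OpenCV has them. Camera axes: x right, y down, z forward; pixel columns grow to the right and rows downward; lengths in m; the calibration is good to about 2 mm. A picture is of the moment at which its call begins: read the wrist's pose just before it. get_calibration takes no time and is no camera call; for the wrist camera it gives the pose at the moment of the call.
A pose or a line that the arm cannot do raises robot.IKError and nothing moves.
- robot.job_done(): hands the job in; it is judged then, once.
The state is a dict: "time": time; "q": joint angles; "qvel": joint speeds; "joint_torque": joint torques, N m; "tool_pos": TCP position; "tcp_rot": TCP orientation; "ft_force": force on the tool from outside, world axes, zero at the start; "torque": the same for the moment, N m; "gripper_width": finger opening in m; "gripper_force": force on a finger pad.
Only numpy, scipy, OpenCV 4.12 (cv2) and the standard library are available. Lean on these libraries where they do the work, as an engineer would, in place of code of your own. Each camera call takes 0.05 s, during which the arm holds its last target. There are 200 camera calls.

## Working session

There is one attempt and no reset: what is moved stays moved. The work goes in short steps, each a Python script; the robot and the scene stay as the last script left them, time stands still between calls to the robot, and variables do not carry over. Pictures are saved under pics/ and viewed, at most 10 in all, crops included, and the job is handed in when it is done.

```bash
mkdir -p pics; ls; python3 - <<'E'
from plant import robot
import cv2
for n in ("top","side","wrist"):
    cv2.imwrite(f"pics/{n}0.png",robot.grab_frame(n)); print(n,robot.get_calibration(n))
print(robot.observe())
E
```

```text
pics
top {'vertical_fov': 44.36523084191481, 'cx': 327.9687015462138, 'cy': 199.87325401009332, 'k1': -0.04550654317884407, 'rvec': array([ 2.13704246, -2.09722348,  0.2057075 ]), 'tvec': array([-0.03717897,  0.4857465 ,  1.38637127])}
side {'vertical_fov': 57.44027122426718, 'cx': 320.7529535368911, 'cy': 193.34559373553913, 'k1': -0.07335297664046868, 'rvec': array([ 0.59231019, -2.47643545,  1.38230153]), 'tvec': array([0.4092999 , 0.20908671, 0.80249297])}
wrist {'vertical_fov': 64.09395568646275, 'cx': 319.6988203902104, 'cy': 202.0730149550255, 'k1': -0.014157635532724828, 'rvec': array([-2.27376811,  1.76896476,  0.28193595]), 'tvec': array([-0.59948788, -0.03871776,  0.37973963])}
{'time': 0.15, 'q': array([-8.81637756e+01,  5.99045793e+00,  5.53918621e+00,  8.96055402e+01,
       -1.62679824e-03,  7.75265230e+01]), 'qvel': array([-0.03135276, -0.1153023 ,  0.18780459, -0.08413651, -0.01084887,
        0.06957034]), 'joint_torque': array([ 4.30732383e-03, -5.57361495e+01,  5.04003096e+01,  1.27743007e-02,
       -3.20419340e-04, -1.84182909e-05]), 'tool_pos': array([ 0.14829286, -0.58120178,  0.30332218]), 'tcp_rot': array([-1.79944178e+02, -1.06822795e-02,  1.43096970e+01]), 'ft_force': array([ 0.3967154 , -0.21572346, -0.48649486]), 'torque': array([ 0.07898594,  0.00208165, -0.00607547]), 'gripper_force': 0.0, 'gripper_width': 0.08525239257789252}
```

View pics/top0.png

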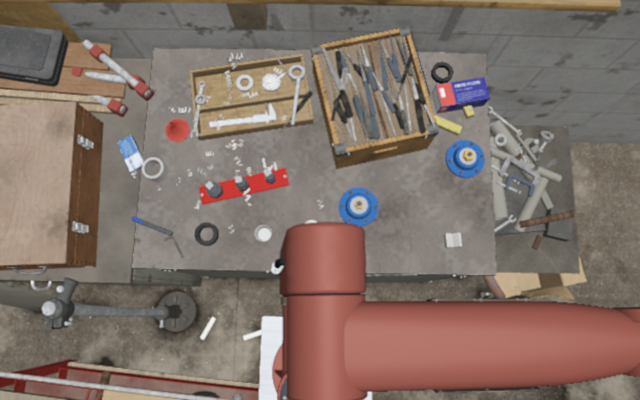

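View pics/side0.png

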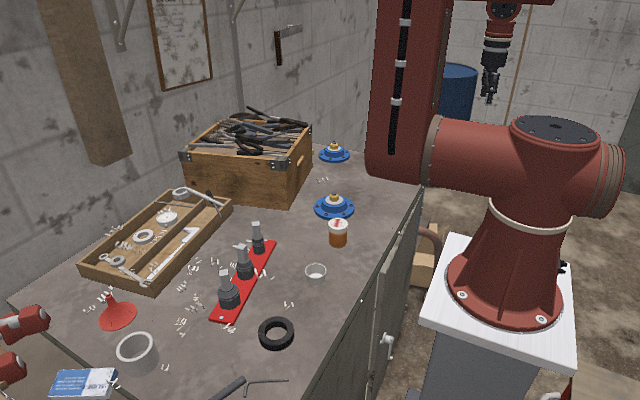

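The top view shows the rail with sockets at about (215,189), (243,184) and (270,178). The near unit is at (358,207), the far unit at (466,159), and the jar (side view 338,233) stands beside the near unit. I'll locate these roughly, then look closer with the wrist camera.

```bash
cat > h.py <<'E'
from plant import robot
import cv2, numpy as np
from scipy.spatial.transform import Rotation as R
def K(c): 
    f=200/np.tan(np.radians(c["vertical_fov"]/2)); return np.array([[f,0,c["cx"]],[0,f,c["cy"]],[0,0,1]])
def D(c): return np.array([c["k1"],0,0,0,0.])
def p2w(c,uv,z):
    n=cv2.undistortPoints(np.array([[uv]],float),K(c),D(c))[0,0]
    M=cv2.Rodrigues(c["rvec"])[0]; d=M.T@np.array([*n,1]); o=-M.T@c["tvec"]
    return o+d*(z-o[2])/d[2]
def w2p(c,P): return cv2.projectPoints(np.atleast_2d(np.array(P,float)),c["rvec"],c["tvec"],K(c),D(c))[0].reshape(-1,2)
def crop(im,x0,y0,x1,y1,s,name): cv2.imwrite(f"pics/{name}.png",cv2.resize(im[y0:y1,x0:x1],None,fx=s,fy=s,interpolation=cv2.INTER_CUBIC))
def rectify(c,im,z,x0,x1,y0,y1,s):
    "orthographic view of plane z: row down = -x, col right = -y, s px/m"
    xs=x1-np.arange(int((x1-x0)*s))/s; ys=y1-np.arange(int((y1-y0)*s))/s
    X,Y=np.meshgrid(xs,ys,indexing='ij')
    uv=w2p(c,np.stack([X,Y,np.full_like(X,z)],-1).reshape(-1,3)).astype(np.float32).reshape(*X.shape,2)
    return cv2.remap(im,uv[...,0],uv[...,1],cv2.INTER_CUBIC)
E
python3 - <<'E'
from h import *
np.set_printoptions(precision=3,suppress=True)
c=robot.get_calibration("top")
for n,uv,z in [("sl",(215,189),.06),("sm",(243,184),.06),("ss",(270,178),.06),("r0",(201,191),.012),("r1",(287,180),.012),("near",(358,207),.045),("far",(466,159),.045),("tape",(206,234),.02),("cup",(263,233),.03),("vb",(454,240),.03),("jar",(312,224),.065)]:
    print(n,p2w(c,uv,z))
w=robot.get_calibration("wrist");M=cv2.Rodrigues(w["rvec"])[0]
T=R.from_euler('xyz',robot.observe()["tcp_rot"],degrees=True).as_matrix()
print("cam in tool",T.T@(-M.T@w["tvec"]-robot.observe()["tool_pos"]), T.T@M.T)
c2=robot.get_calibration("side")
print("jar side",p2w(c2,(338,224),.06))
crop(cv2.imread("pics/top0.png"),180,130,500,260,2.5,"top0c")
for p in [(0.4,0.2,.33),(.42,.1,.35)]:
  for yaw in (0,90,-90,180,10): print(p,yaw,robot.ik(p,[180,0,yaw]))
E
```

```text
sl [0.51  0.302 0.06 ]
sm [0.527 0.221 0.06 ]
ss [0.546 0.143 0.06 ]
r0 [0.514 0.356 0.012]
r1 [0.552 0.097 0.012]
near [ 0.467 -0.116  0.045]
far [ 0.619 -0.438  0.045]
tape [0.383 0.33  0.02 ]
cup [0.388 0.16  0.03 ]
vb [ 0.377 -0.398  0.03 ]
jar [0.412 0.016 0.065]
cam in tool [ 0.08   0.    -0.069] [[-0.002 -0.951 -0.309]
 [ 1.    -0.001 -0.001]
 [ 0.    -0.309  0.951]]
jar side [0.4   0.022 0.06 ]
(0.4, 0.2, 0.33) 0 [   9.719  -20.39   -16.04    94.35     0.    -170.281]
(0.4, 0.2, 0.33) 90 [  9.719 -20.39  -16.04   94.35    0.     99.719]
(0.4, 0.2, 0.33) -90 [  9.719 -20.39  -16.04   94.35    0.    -80.281]
(0.4, 0.2, 0.33) 180 [  9.719 -20.39  -16.04   94.35    0.      9.719]
(0.4, 0.2, 0.33) 10 [  9.719 -20.39  -16.04   94.35    0.    179.719]
(0.42, 0.1, 0.35) 0 [ -4.076 -22.526 -15.582  96.944   0.    175.924]
(0.42, 0.1, 0.35) 90 [ -4.076 -22.526 -15.582  96.944   0.     85.924]
(0.42, 0.1, 0.35) -90 [ -4.076 -22.526 -15.582  96.944   0.    -94.076]
(0.42, 0.1, 0.35) 180 [ -4.076 -22.526 -15.582  96.944   0.     -4.076]
(0.42, 0.1, 0.35) 10 [ -4.076 -22.526 -15.582  96.944   0.    165.924]
```

View pics/top0c.png

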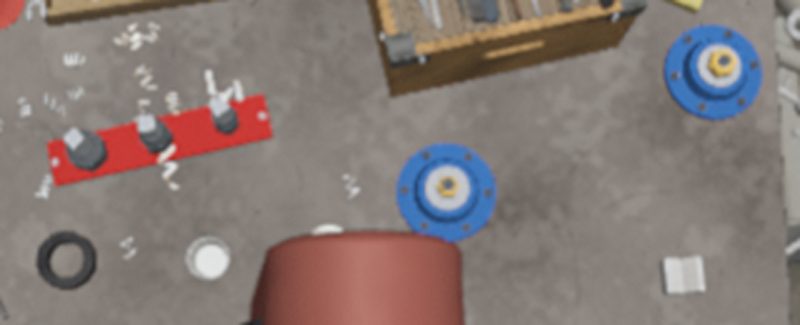

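Order from the left is large, middle, small, and the near nut looks like the smaller of the two. Next I take wrist close-ups of the nut and the rail.

```bash
python3 - <<'E'
from h import *
import pickle
robot.move_pose([0.45,-0.13,0.30],[180,0,180])
robot.line_to([0.467,-0.116,0.19]); robot.pause(.3)
c1=robot.get_calibration("wrist"); i1=robot.grab_frame("wrist")
robot.line_to([0.467,-0.116,0.27],vel=.3)
robot.move_pose([0.533,0.226,0.27],[180,0,188]); robot.pause(.3)
c2=robot.get_calibration("wrist"); i2=robot.grab_frame("wrist")
pickle.dump((c1,i1,c2,i2),open("w1.pkl","wb"))
print(robot.observe()["time"],robot.observe()["tool_pos"],w2p(c1,[.467,-.116,.053]))
a=rectify(c1,i1,.053,.427,.507,-.156,-.076,5000)   # nut top plane, 80 mm square, 400px
b=rectify(c2,i2,.098,.453,.613,.076,.376,1900)[:, :]
cv2.imwrite("pics/nut1.png",a); cv2.imwrite("pics/rail1.png",cv2.resize(i2,(800,500)))
cv2.imwrite("pics/rail1o.png",b); print(b.shape)
E
```

```text
5.4333 [0.53319663 0.22543208 0.27011466] [[320.36706793 217.88938718]]
(303, 570, 3)
```

View pics/nut1.png

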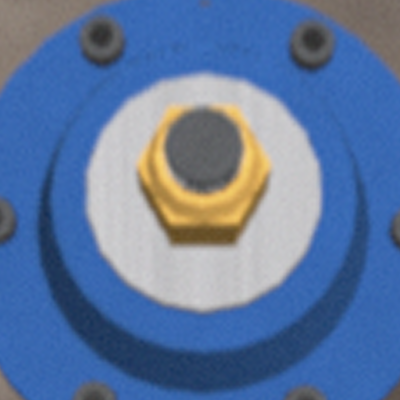

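View pics/rail1o.png

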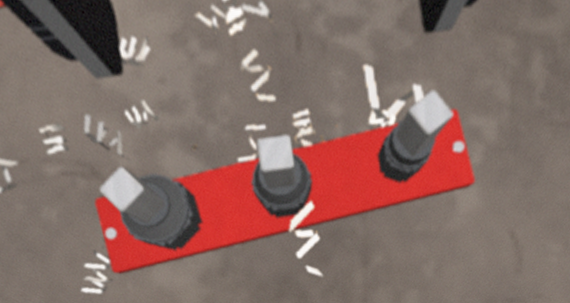

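The nut's left and right vertices in the rectified view are at about (138,172) and (271,172), i.e. 26.6 mm across corners. That makes the near nut 24 mm, with yaw close to 0. Adapter tops are at L (123,189), M (276,153) and S (432,113). I'll refine these with fits.

```bash
cat > fits.py <<'E'
from h import *
from scipy.optimize import minimize
def mask_poly(pts,sh): 
    m=np.zeros(sh,np.uint8); cv2.fillConvexPoly(m,cv2.convexHull(np.round(pts*16).astype(np.int32)),255,cv2.LINE_AA,4); return m/255.
def ring(r,z,n=48,ph=0): 
    a=np.arange(n)*2*np.pi/n+ph; return np.c_[r*np.cos(a),r*np.sin(a),np.full(n,z)]
def fit_nut(c,im,x,y,af=.024):
    S=4; big=cv2.resize(im,None,fx=S,fy=S,interpolation=cv2.INTER_CUBIC)
    u,v=(w2p(c,[x,y,.05])[0]*S).astype(int); h=120; o=np.array([u-h,v-h]); sub=big[v-h:v+h,u-h:u+h]
    hsv=cv2.cvtColor(sub,cv2.COLOR_BGR2HSV); m=((hsv[...,0]>12)&(hsv[...,0]<35)&(hsv[...,1]>90)).astype(float)
    def cost(p):
        t=np.array([p[0],p[1],0]); P=lambda r:mask_poly((w2p(c,r+t)+.5)*S-.5-o,m.shape)
        ph=np.pi/6+np.radians(p[2]); hx=af/np.sqrt(3)
        body=P(np.r_[ring(hx,.035,6,ph),ring(hx,.0505,6,ph),ring(af/2*.98,.053)]); st=P(np.r_[ring(.008,.053),ring(.008,.059)])
        return abs(np.clip(body-st,0,1)-m).mean()
    best=min((minimize(cost,[x,y,a],method='Nelder-Mead',options=dict(initial_simplex=[[x,y,a],[x+.003,y,a],[x,y+.003,a],[x,y,a+8]])) for a in (-20,-5,10,25)),key=lambda r:r.fun)
    return best.x,best.fun,m.mean()
def fit_sq(c,im,x,y,z=.098,w=.018,h=.016,thr=165):
    s=8000; o=rectify(c,im,z,x-h,x+h,y-h,y+h,s)
    hsv=cv2.cvtColor(o,cv2.COLOR_BGR2HSV); m=((hsv[...,1]<60)&(hsv[...,2]>thr)).astype(np.uint8)
    m=cv2.morphologyEx(m,cv2.MORPH_OPEN,np.ones((41,41),np.uint8))
    n,l,st,_=cv2.connectedComponentsWithStats(m); k=1+np.argmax(st[1:,4])
    cn=cv2.findContours((l==k).astype(np.uint8),0,2)[0][0]; (cx,cy),(a,b),an=cv2.minAreaRect(cn)
    bx=cv2.boxPoints(((cx,cy),(a,b),an)); e=bx[1]-bx[0]   # world: dx=-e1, dy=-e0
    return x+h-cy/s, y+h-cx/s, (np.degrees(np.arctan2(-e[0],-e[1]))+45)%90-45,a/8,b/8
E
python3 - <<'E'
from fits import *
import pickle
np.set_printoptions(precision=4,suppress=True)
c1,i1,c2,i2=pickle.load(open("w1.pkl","rb"))
og=lambda u,v:p2w(c1,w2p(c1,[.507-v/5000,-.076-u/5000,.053])[0],0.035)
print("washer",og(204.5,192)); P=[.507-148/5000,-.076-204/5000,.053]; print("stud",p2w(c1,w2p(c1,P)[0],.059))
print("nut",fit_nut(c1,i1,.469,-.117))
for n,x,y in (("l",.5135,.3113),("m",.5325,.2313),("s",.5535,.1486)): print(n,np.array(fit_sq(c2,i2,x,y)))
print(p2w(c2,(10,10),.01), robot.observe()["gripper_width"])
E
```

```text
washer [ 0.4756 -0.117   0.035 ]
stud [ 0.4748 -0.1168  0.059 ]
nut (array([ 0.4766, -0.1166,  0.5667]), np.float64(0.049969771241830066), np.float64(0.1775173611111111))
l [ 0.5137  0.3124 45.     17.2357 17.3241]
m [ 0.5327  0.2311  5.0425 16.8683 17.4616]
s [ 0.5544  0.149   0.     18.625  18.875 ]
[ 0.4157 -0.0789  0.01  ] 0.08554882479567566
```

Near nut: centre (0.4755, -0.117), yaw ≈ 0. I'll now hover close over S, fit it, grasp and release, and fit again, which exposes the camera bias along the closing direction.

```bash
sed -i 's/np.ones((41,41),np.uint8)/cv2.getStructuringElement(2,(35,35))/' fits.py
cat > mo.py <<'E'
from fits import *
np.set_printoptions(precision=4,suppress=True)
def look(x,y,yaw,z=.22,save=None):
    "hover tool at x,y and fit the adapter there"
    robot.line_to([x,y,z],vel=.2,rotation=[180,0,yaw]); robot.pause(.3)
    c=robot.get_calibration("wrist"); im=robot.grab_frame("wrist")
    if save: cv2.imwrite(f"pics/{save}.png",im)
    f=np.array(fit_sq(c,im,x,y)); print("fit",f,"t",robot.observe()["time"]); return f,c,im
def st(): 
    o=robot.observe(); print("t %.2f"%o["time"],o["tool_pos"],o["tcp_rot"],"w %.4f gf %.1f"%(o["gripper_width"],o["gripper_force"]),o["ft_force"]); return o
E
python3 - <<'E'
from mo import *
robot.set_gripper(.06)
f,c,im=look(.5535,.149,137,.24,"s1")
r=rectify(c,im,.098,.5135,.5935,.109,.189,5000); cv2.imwrite("pics/s1o.png",r)
import pickle
c1,i1,c2,i2=pickle.load(open("w1.pkl","rb"))
print([p2w(c2,w2p(c2,[.613-v/1900,.376-u/1900,.098])[0],.012) for u,v in ((95,200),(117,272),(474,184),(456,110))])
E
```

```text
fit [ 0.5577  0.1517 37.2348 25.5329 17.1215] t 7.2
[array([0.5266, 0.3659, 0.012 ]), array([0.4751, 0.3502, 0.012 ]), array([0.538 , 0.0953, 0.012 ]), array([0.5908, 0.1081, 0.012 ])]
```

View pics/s1o.png

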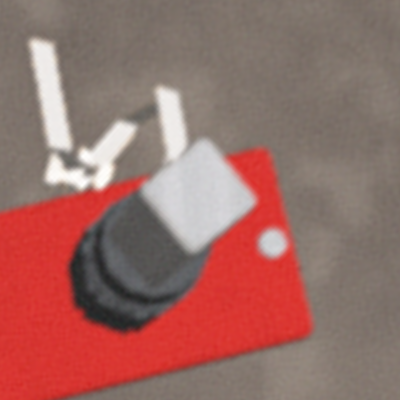

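Adapter S top corners are (204,139), (257,200), (196,254) and (140,190), giving centre (0.5543, 0.1492) and yaw ≈ 41°. Grasp, release and look again for the bias.

```bash
python3 - <<'E'
from mo import *
x,y,yw=.5543,.1492,131
robot.line_to([x,y,.17],vel=.15,rotation=[180,0,yw]); robot.line_to([x,y,.135],vel=.1)
robot.set_gripper(0.0); st()
robot.set_gripper(.06)
robot.line_to([x,y,.24],vel=.25); robot.pause(.3)
c=robot.get_calibration("wrist"); im=robot.grab_frame("wrist"); st()
cv2.imwrite("pics/s2.png",im)
cv2.imwrite("pics/s2o.png",rectify(c,im,.098,.5343,.5743,.1292,.1692,12000))
E
```

```text
t 8.78 [0.5548 0.1492 0.1358] [179.9428   0.0469 131.0019] w 0.0173 gf 59.1 [ 0.6157 -0.3044  5.3922]
t 10.18 [0.554  0.1492 0.2391] [-179.9408   -0.0521  130.9987] w 0.0598 gf 0.0 [-0.3128  0.4042  0.0764]
```

View pics/s2o.png

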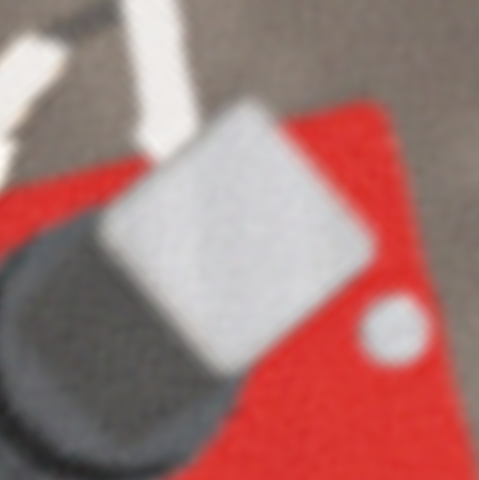

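The fit agrees with the TCP within 0.2 mm, so there is no closing-axis bias. Next I refine the nut centre from the washer and stud outlines, using the picture I already have.

```bash
python3 - <<'E'
from mo import *
import pickle
c1,i1,_,_=pickle.load(open("w1.pkl","rb"))
s=10000;x0,x1,y0,y1=.435,.515,-.157,-.077
def circ(z,cond,near):
    o=rectify(c1,i1,z,x0,x1,y0,y1,s); hsv=cv2.cvtColor(o,cv2.COLOR_BGR2HSV)
    m=cond(hsv).astype(np.uint8); m=cv2.morphologyEx(m,cv2.MORPH_OPEN,cv2.getStructuringElement(2,(25,25)))
    n,l,stt,cc=cv2.connectedComponentsWithStats(m)
    k=l[near] or 1+np.argmax(stt[1:,4]); cn=cv2.convexHull(cv2.findContours((l==k).astype(np.uint8),0,2)[0][0])
    e=cv2.fitEllipse(cn); print(z,x1-e[0][1]/s,y1-e[0][0]/s,np.array(e[1])/s*1000)
circ(.035,lambda h:(h[...,1]<60)&(h[...,2]>140),(560,400))
def near(x,y): return int((x1-x)*s),int((y1-y)*s)
circ(.059,lambda h:(h[...,1]<70)&(h[...,2]<120),near(.475,-.1168))
o=rectify(c1,i1,.035,x0,x1,y0,y1,s);h=cv2.cvtColor(o,cv2.COLOR_BGR2HSV);print(h[500,::80])
E
```

```text
0.035 0.47545799255371096 -0.11663840026855468 [51.2234 51.506 ]
0.059 0.4743781219482422 -0.11669750061035156 [14.2958 15.7437]
[[109 170 177]
 [108 165 144]
 [110 116 170]
 [150   3 203]
 [ 13  23 157]
 [ 19 124 111]
 [  0   5 193]
 [110   4 202]
 [108 174 177]
 [108 167 134]]
```

```bash
python3 - <<'E'
from mo import *
x,y=.554,.1492
robot.line_to([x,y,.135],vel=.12); robot.set_gripper(0.0); st()
robot.line_to([x,y,.225],vel=.15)
robot.line_to([.4752,-.1167,.225],vel=.22,rotation=[180,0,180])
robot.line_to([.4752,-.1167,.19],vel=.1); robot.pause(.2); st()
print(robot.line_to([.4752,-.1167,.170],vel=.03,guard=6)); st(); robot.pause(.2); st()
cv2.imwrite("pics/side1.png",robot.grab_frame("side")[150:250,270:400].repeat(5,0).repeat(5,1))
E
```

```text
t 11.65 [0.5543 0.1492 0.1356] [179.9597   0.0307 131.    ] w 0.0176 gf 58.9 [0.5682 0.3518 4.3843]
t 14.51 [ 0.4756 -0.1169  0.1908] [-179.9691    0.061  -179.998 ] w 0.0172 gf 58.5 [ 1.2914 -0.0291 -1.0753]
True
t 15.02 [ 0.4753 -0.1167  0.1753] [179.9955   0.0117 179.9966] w 0.0166 gf 59.0 [ 0.4906 -0.8579  1.888 ]
t 15.22 [ 0.4752 -0.1167  0.1753] [179.9896  -0.0034 179.9997] w 0.0168 gf 58.9 [ 1.9626 -0.2701  0.6197]
```

It stopped at the nut-top height, not on the stud (which would be 6 mm higher). I press a bit more firmly to be sure, then take it back to its peg.

```bash
python3 - <<'E'
from mo import *
print(robot.line_to([.4752,-.1167,.1735],vel=.02)); robot.pause(.2); st()
robot.line_to([.4752,-.1167,.225],vel=.15)
robot.line_to([.554,.1488,.225],vel=.22,rotation=[180,0,131])
robot.line_to([.554,.1488,.165],vel=.12)
print(robot.line_to([.554,.1488,.133],vel=.05,guard=8)); st()
robot.set_gripper(.06); robot.line_to([.554,.1488,.18],vel=.2)
f,c,im=look(.5327,.2311,185,.24,"m1")
cv2.imwrite("pics/m1.png",cv2.resize(im,(800,500)))
cv2.imwrite("pics/m1o.png",rectify(c,im,.098,.5127,.5527,.2111,.2511,12000))
E
```

```text
False
t 15.72 [ 0.4755 -0.1168  0.175 ] [-179.9934    0.0187 -179.9914] w 0.0172 gf 60.7 [-3.1087  1.6687 14.1136]
True
t 18.84 [0.5539 0.1489 0.1355] [179.9941  -0.0232 131.0048] w 0.0173 gf 59.7 [1.1439 1.3472 4.2251]
fit [ 0.5327  0.231   7.8002 17.1922 17.5009] t 21.1417
```

View pics/m1o.png

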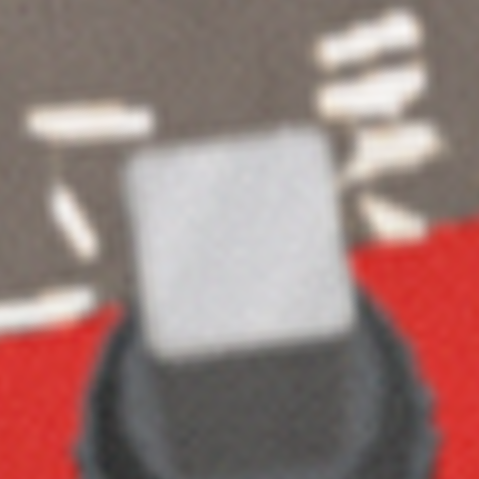

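View pics/m1.png

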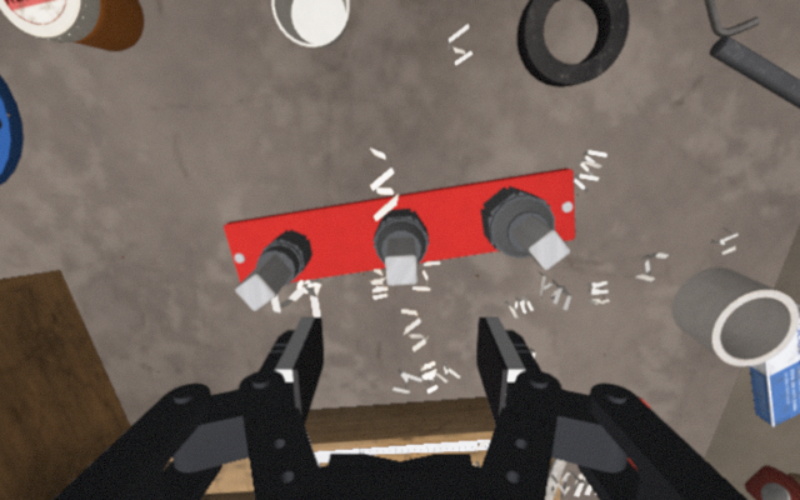

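Socket S stands upright on the rail again, left in the view at about (255,290). Adapter M is at (0.5327, 0.231), yaw 8°. Grasp M and try it.

```bash
cat > m.py <<'E'
from mo import *
N=[.4752,-.1167]
def attempt(yw):
    robot.line_to([*N,.195],vel=.15,rotation=[180,0,yw]); robot.pause(.15)
    print("stopped",robot.line_to([*N,.1575],vel=.03,guard=12)); return st()["tool_pos"][2]
E
python3 - <<'E'
from m import *
x,y=.5327,.231
robot.line_to([x,y,.17],vel=.2,rotation=[180,0,188.1]); robot.line_to([x,y,.135],vel=.1)
robot.set_gripper(0.0); st()
robot.line_to([x,y,.225],vel=.15)
robot.line_to([*N,.225],vel=.22,rotation=[180,0,180])
if attempt(180)>.165: attempt(210)
E
```

```text
t 22.59 [0.533  0.231  0.1357] [-179.9949    0.0543 -171.9011] w 0.0171 gf 58.6 [-1.3623 -0.1384  4.8175]
stopped True
t 26.74 [ 0.4751 -0.1166  0.1586] [ 179.9929   -0.0072 -179.998 ] w 0.0171 gf 59.5 [-0.6165  1.6659  4.4103]
```

It is home (mouth ≈ 35 mm). Push down, then turn clockwise.

```bash
python3 - <<'E'
from m import *
robot.line_to([*N,.1575],vel=.02); robot.pause(.3); st()
for a in range(6,55,6):
    robot.line_to([*N,.1575],vel=.05,rotation=[180,0,180-a]); robot.pause(.1)
robot.pause(.5); o=st(); print(o["torque"])
c=robot.get_calibration("wrist"); im=robot.grab_frame("wrist")
cv2.imwrite("pics/end.png",im)
E
```

```text
t 27.29 [ 0.4754 -0.1167  0.1586] [ 179.9637   -0.0427 -179.987 ] w 0.0173 gf 60.1 [-3.5261  2.5091  9.0177]
t 31.02 [ 0.4757 -0.1167  0.1586] [179.9376   0.0575 126.01  ] w 0.0174 gf 59.8 [-1.4088  3.3237  7.6392]
[ 0.6186  0.3508 -0.0451]
```

View pics/end.png

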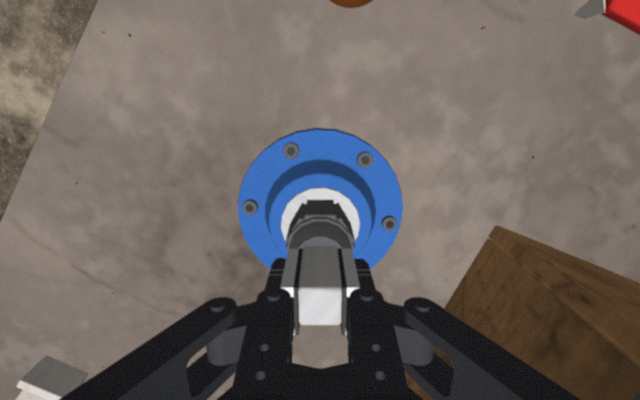

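The tool turned 54° with the adapter still square in the fingers. Less about 8° of hexagon play, the nut turned about 45°. The socket's mouth still rests on the washer, and the jar and V-block are untouched.

```bash
python3 -c "
from plant import robot
print(robot.job_done())"
```

```text
the job is handed in; nothing more can be done
None
```

I've handed the job in, with no verdict returned: the smallest socket stopped on the nearer nut and is back upright on the rail; the middle one went fully home, turned the nut about 45° clockwise (estimated from the wrist turn, less play) and is still gripped there.

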